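# Turn a gearbox over in its clamshell cradle and snug its drain plug

### The arm

A 6-joint arm with a two-finger parallel gripper is mounted at the origin on a cart in front of the work surface, level with it; the furniture and walls round the work are solid. World frame = base frame: x ahead of the robot, y to its left, z up, the work surface at z = 0. Lengths are in m, angles in rad, forces in N, time in s.
With the tool pointing down it reaches from about 0.375 to 0.975 m from the base axis. Payload 3.8 kg.
Tool frame: the origin (TCP) lies at the very end of the fingers, on their centre line; the grasp point (between the pads) lies 19 mm behind it; x points along the fingers, z is the direction in which the jaws open and shut, and the axes are right-handed (so a half turn about x gives the same grasp; the last joint's range is limited). The gripper opens to 85 mm and grips with 20 to 120 N. Pads are 22 mm wide; open, the fingers measure 114 mm over their backs; the gripper's body (76 mm by 85 mm) begins 54 mm behind the grasp point. The pads swing forward as they close: fully open they stand 13 mm farther back than shut.
Start: joints at [1.24, 0.264, 1.604, -0, 1.274, -0.037], TCP at [0.195, 0.646, 0.231] pointing down, gripper open.
Joint ranges: [-2.63, 2.63], [-0.94, 2.18], [0.31, 2.57], [-1.31, 4.45], [0, 2.66], [-2.55, 2.55]. Speed limits (rad/s): [2.57, 2.57, 3.14, 3.14, 3.14, 3.14].

### API

Orientations are given as a unit quaternion [x, y, z, w].
In Python, from bench import ctrl, viewer gives the robot as it stands.
- The arm moves only by the tool servo_tool, never from a script. Its argument "rows" is a list that holds one entry, the list of rows, each a list of 7 numbers: the shift along the tool's x, y, z in mm, then the turn, a rotation vector about the tool's x, y, z in rad, then the closure in counts, from 0 (fully open) to 255 (shut). In form: [[[dx, dy, dz, rx, ry, rz, hand], ...]]. A call has exactly 5 rows; each row is the pose to reach, as a shift and turn from the pose commanded when the call began, along the tool's axes at that moment; what a row does not reach only later rows make up. A row lasts 1/8 s, in which the tool goes at most 62.5 mm and 10.7 degrees, less where a joint would pass 70% of its speed; a pose out of reach is approached as far as the arm can. A call with a gripper value outside its range is refused whole. The fingers move at their own pace and stop on an object; the grip force is fixed at half the most. Time passes only in rows, so rows that repeat a pose let the fingers close, or fill a call up. It gives the time, the measured TCP pose, the force and the opening at its end, in the units of the state.
- ctrl.observe(): the state, without advancing time (a new reading comes with each control period).
- viewer.grab_frame(name): name is "scene" or "top" or "wrist"; returns a dict with "image" (480x640x3 uint8, blue, green, red), "fx", "fy", "cx", "cy" (pixels), "rvec" (rotation vector, rad) and "tvec" (3), from world to camera coordinates, as OpenCV has them; the wrist camera has in their place "hand_eye" (4x4, takes a point from camera to tool coordinates, whose origin is the TCP and whose axes are the tool frame's). Camera axes: x right, y down, z forward; pixel columns grow to the right and rows downward; lengths in m; the calibration is good to about 2 mm. A picture is of the moment at which its call begins: read the wrist's pose just before it. There is no depth.
- ctrl.job_done(): hands the job in, once; it reports no verdict.
The state is a dict: "t": time; "q": joint angles; "joint_velocities": joint speeds; "effort": joint torques, N m; "eef_pos": TCP position; "ee_rot": TCP orientation; "wrist_force": force on the tool from outside, world axes, zero at the start; "torque": the same for the moment, N m; "width": opening from 0.0 (shut) to 1.0 (fully open).
Only numpy, scipy, OpenCV 4.12 (cv2) and the standard library are available. Lean on these libraries where they do the work, as an engineer would, in place of code of your own. Each camera call takes 0.05 s, during which the arm holds its last target. There are 200 camera calls.

### The job

The gearbox lies in the open half of the turnover cradle with its drain plug hanging underneath, started in its tapered thread but loose. Take the cradle's bar handle and swing the loaded half over, without letting it slam, until it rests fully closed on the sloping half and the plug points up towards you; then turn the plug's square head clockwise until it goes snug, about 0.5 N m, neither left loose nor overtightened. Let go of it, and leave the tools and jars around the cradle where they lie.

Things in the scene. Friction and masses are not known exactly. Their poses are not given: they have to be found in the camera images.
- cradle_hinge (a point): Turnover cradle, fixed to the worktop: grey base plate 200 x 176 x 10 mm, two uprights, an open half (near the robot) and a fixed sloping half (far side). This point is the middle of the hinge pin, 96 mm over the worktop. Its x axis points from the open half to the sloping half, y runs along the hinge pin, z is up.
- cradle_leaf (a joint): Hinge of the cradle's moving half, in rad: 0 open and level (running from the hinge to -x of cradle_hinge), 1.57 upright, 2.53 fully closed: it then lies turned over on the sloping half, rising away from the hinge at 35 degrees to the horizontal. No latch: past the top it falls shut unless held.
- leaf_handle (a point): Middle of the moving half's round bar handle: 12 mm thick, parallel to the hinge pin (along y), 126 mm from the pin's axis and level with it when open; 80 mm free between its two end posts, and 32 mm free between the bar's middle 65 mm and the gearbox. The bar may turn in a grasp as the half swings: a grasp from above can stay upright all the way over.
- gearbox_center (a point): Centre of the gearbox, a cast light-metal housing 70 x 104 x 56 mm with a 14 mm stub shaft on one side, 0.45 to 0.7 kg with its plug; it lies loose in the moving half's nest and is carried over by it, dropping some 3 mm into the sloping half. Its z axis points from its underside to its cover: up at first.
- gearbox: The gearbox; this origin is the middle of its underside, where the drain port is. z points to its cover.
- plug_head (a point): Middle of the drain plug's steel square head (26 mm across flats, 26 mm long), which sticks out through the round window of the moving half. z points along the plug out of the gearbox (down at first), x and y are square to the flats. The head's inner end clears the half's plate by 12 mm, so fingers may reach up to 22 mm inward of this point.
- plug: The tapered drain plug. Clockwise seen from the head tightens. It turns freely (0.05 N m) for an unknown 0.5 to 3.1 rad, then the taper bites: the torque jumps to 0.35 N m and climbs about 0.4 N m per rad while turning, without a stop (at rest it reads 0.15 to 0.2 less). Snug: 0.45 to 0.8 N m while turning (25 to 150 N in the taper); over 0.85 is too much. It stays tight when let go.
- screwdriver: Bystander: screwdriver with a red handle, 172 mm long, lying along the cradle's left side.
- hex_driver: Bystander: ball driver with a blue handle, 148 mm long, lying along the cradle's right side.
- brush: Bystander: flat powder brush with a wooden handle, 193 mm long, right of the blue driver.
- jar_used: Bystander: white jar with a red lid, 42 mm across, 55 mm tall, standing left of the cradle.
- torch: Bystander: black pocket torch, 126 mm long, on the right.
- tape_roll: Bystander: roll of blue tape, 85 mm across, on the right.

How it is judged:
By the outcome, as a careful person would: the job done as asked, in the order asked, and still so for the second after the job is handed in, with the robot touching nothing.
It also fails if it takes over 64 s, if anything falls off the work surface, if the arm or the gripper's body presses on something with over 40 N, if the wrist force passes 120 N, or if a joint passes its speed limit or range.

## Working session

There is one attempt and no reset: what is moved stays moved. The work goes in short steps, Python scripts to look and compute and a tool call to move; the robot and the scene stay as the last step left them, time stands still between calls to the robot, and variables do not carry over. Pictures are saved under pics/ and viewed, about 8 in all and at most 12, crops included, and the job is handed in when it is done.

Besides the shell and the picture viewer there is one more tool, called after ">>>" as a command line: name --argument value ..., lists and objects as JSON in quotes. servo_tool: Moves the arm, as the interface text tells. Its arguments: {"type":"object","properties":{"rows":{"type":"array"}},"required":["rows"]}

```bash
ls; mkdir -p pics; cat > h.py <<'E'
import sys; sys.path.insert(0,'.')
import numpy as np, cv2
from scipy.spatial.transform import Rotation as R
from bench import ctrl, viewer
def cam(name):
    s=ctrl.observe(); f=viewer.grab_frame(name)
    K=np.array([[f['fx'],0,f['cx']],[0,f['fy'],f['cy']],[0,0,1.]])
    if 'hand_eye' in f:
        T=np.eye(4);T[:3,:3]=R.from_quat(s['ee_rot']).as_matrix();T[:3,3]=s['eef_pos']
        M=T@np.array(f['hand_eye'])
    else:
        W=np.eye(4);W[:3,:3]=R.from_rotvec(np.ravel(f['rvec'])).as_matrix();W[:3,3]=np.ravel(f['tvec']);M=np.linalg.inv(W)
    return f['image'],K,M
def ray(K,M,u,v):
    d=M[:3,:3]@np.linalg.solve(K,[u,v,1.]);return M[:3,3],d
def atz(K,M,u,v,z):
    o,d=ray(K,M,u,v);return o+d*(z-o[2])/d[2]
def proj(K,M,p):
    c=np.linalg.inv(M)@np.append(p,1);q=K@c[:3];return q[:2]/q[2]
def save(n,f,im,K,M):
    cv2.imwrite(f'pics/{n}.png',im);np.savez(f'pics/{n}.npz',K=K,M=M)
def load(n):
    z=np.load(f'pics/{n}.npz');return z['K'],z['M']
def st():
    s=ctrl.observe()
    for k in s: print(k,np.round(s[k],4))
E
python3 - <<'E'
from h import *
st()
for n in ('top','scene'):
    im,K,M=cam(n);save(n+'0',n,im,K,M);print(n,K.round(1).tolist(),M.round(3).tolist())
E
```

```text
pics
t 0.0
q [ 1.2401  0.2647  1.6054 -0.      1.2737 -0.0369]
joint_velocities [ 0.0002  0.0014 -0.0003 -0.0001 -0.0016 -0.0003]
effort [ 6.00000e-04 -5.15103e+01 -3.67326e+01 -0.00000e+00  1.29000e-02
  0.00000e+00]
eef_pos [0.1952 0.6454 0.23  ]
ee_rot [-0.4219  0.5684  0.421   0.5672]
wrist_force [ 0.1157 -0.604  -0.0709]
torque [ 0.0232 -0.016   0.0398]
width 0.9993
top [[484.8, 0.0, 318.7], [0.0, 484.8, 236.7], [0.0, 0.0, 1.0]] [[-0.014, -0.985, 0.173, 0.372], [-0.999, 0.008, -0.037, -0.002], [0.036, -0.174, -0.984, 1.039], [0.0, 0.0, 0.0, 1.0]]
scene [[620.1, 0.0, 334.2], [0.0, 620.1, 241.8], [0.0, 0.0, 1.0]] [[0.905, -0.175, 0.388, 0.075], [-0.425, -0.407, 0.808, -1.027], [0.017, -0.896, -0.443, 0.662], [0.0, 0.0, 0.0, 1.0]]
```

View pics/top0.png

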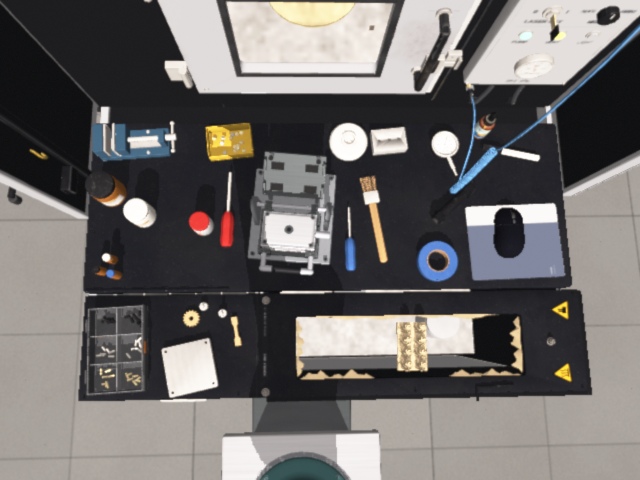

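View pics/scene0.png

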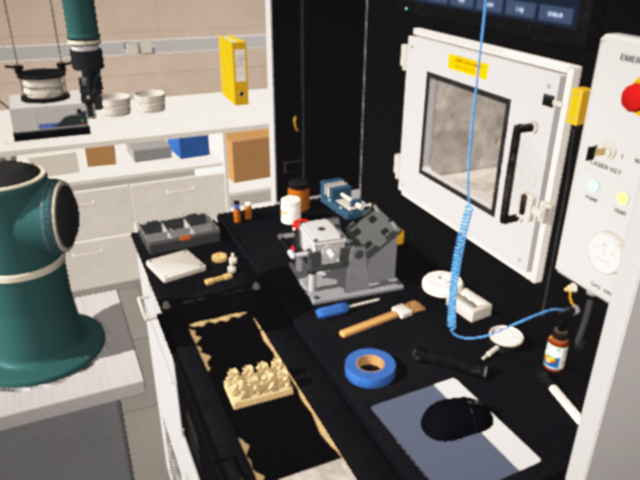

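The cradle is at about (290,215) in the top view and (345,250) in the scene view, with the handle towards the robot. I'll enlarge both.

```bash
python3 - <<'E'
import cv2,numpy as np
a=cv2.imread('pics/top0.png')[145:285,235:350]; b=cv2.imread('pics/scene0.png')[195:310,270:415]
a=cv2.resize(a,None,fx=4,fy=4,interpolation=2); b=cv2.resize(b,None,fx=2.3,fy=2.3,interpolation=2)
c=np.zeros((560,800,3),np.uint8); c[:560,:460]=a; c[:b.shape[0],462:462+b.shape[1]]=b[:, :338]
cv2.imwrite('pics/crop0.png',c)
E
```

```text
(no output)
```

View pics/crop0.png

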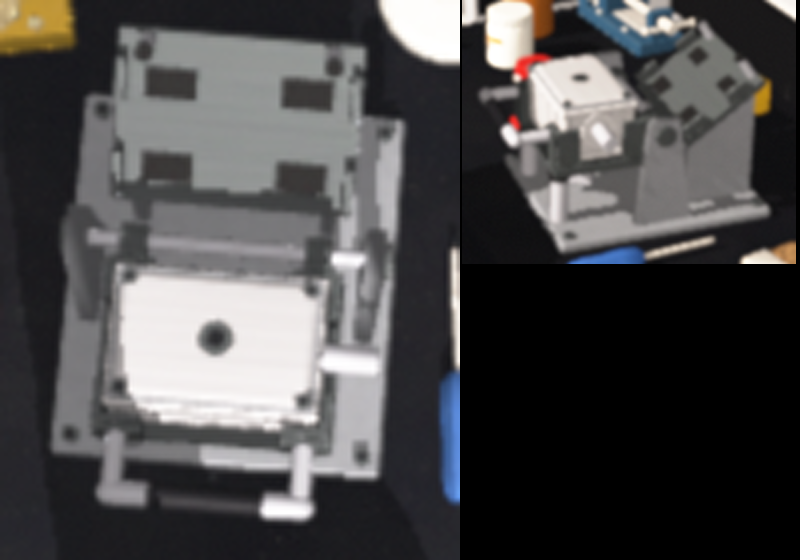

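```bash
python3 - <<'E'
from h import *
K,M=load('top0')
P=lambda u,v,z:atz(K,M,u/4+235,v/4+145,z)
c=[P(*p,0.01) for p in((88,97),(405,120),(378,478),(52,452))]
print(np.round(c,3)); print([round(float(np.linalg.norm(c[i]-c[i-3])),3) for i in range(4)]); print('ctr',np.mean(c,0).round(4))
y=(c[0]+c[3]-c[1]-c[2]);x=c[0]+c[1]-c[2]-c[3]
print('yaw',np.arctan2(x[1],x[0]),np.arctan2(-y[0],y[1]))
for n,p in dict(pinL=(90,237),pinR=(362,261),barL=(100,493),barR=(310,510),mid=(205,501)).items(): print(n,P(*p,.096).round(4))
print('cover hole',P(215,338,.14).round(4))
E
```

```text
[[ 0.705  0.093  0.01 ]
 [ 0.691 -0.082  0.01 ]
 [ 0.492 -0.063  0.01 ]
 [ 0.508  0.11   0.01 ]]
[0.175, 0.199, 0.174, 0.197]
ctr [0.599  0.0146 0.01  ]
yaw -0.09080061904126717 -0.08391613254002586
pinL [0.6043 0.0834 0.096 ]
pinR [ 0.5912 -0.0519  0.096 ]
barL [0.4763 0.0775 0.096 ]
barR [ 0.467  -0.0245  0.096 ]
mid [0.4719 0.0266 0.096 ]
cover hole [0.5442 0.0204 0.14  ]
```

```bash
python3 - <<'E'
from h import *
K,M=load('top0');K2,M2=load('scene0')
def tri(a,b):
    o,d=ray(K,M,a[0]/4+235,a[1]/4+145);p,e=ray(K2,M2,(b[0]-462)/2.3+270,b[1]/2.3+195)
    A=np.c_[d,-e];s=np.linalg.lstsq(A,p-o,rcond=None)[0];x=o+s[0]*d;y=p+s[1]*e
    print(((x+y)/2).round(4),np.linalg.norm(x-y).round(4))
tri((215,338),(580,77)); tri((205,501),(498,113)); tri((310,510),(510,135)); tri((100,493),(485,94))
E
```

```text
[0.5478 0.0206 0.1238] 0.0011
[0.4718 0.0263 0.1004] 0.0008
[ 0.465  -0.0239  0.1042] 0.0024
[0.4777 0.0772 0.0952] 0.0027
```

```bash
cat >> h.py <<'E'
YAW=-0.087; HX=np.array([np.cos(YAW),np.sin(YAW),0]); HY=np.array([-np.sin(YAW),np.cos(YAW),0]); Z=np.array([0,0,1.])
H=np.array([0.598,0.0157,0.096])
def frame(x,z):  # tool x dir, tool z dir
    x=x/np.linalg.norm(x); z=z-x*(z@x); z/=np.linalg.norm(z); return np.c_[x,np.cross(z,x),z]
def rel(p,Rm,p0=None,R0=None):
    s=ctrl.observe()
    if p0 is None: p0=np.array(s['eef_pos'])
    if R0 is None: R0=R.from_quat(s['ee_rot']).as_matrix()
    return (R0.T@(np.array(p)-p0)*1000).round(1),R.from_matrix(R0.T@Rm).as_rotvec().round(4)
E
python3 - <<'E'
from h import *
print(R.from_quat(ctrl.observe()['ee_rot']).as_matrix().round(3))
for sg in(1,-1):print(rel([0.472,0.0265,0.19],frame(-Z,sg*HX)))
E
```

```text
[[-0.001 -0.957  0.29 ]
 [-0.002  0.29   0.957]
 [-1.     0.    -0.002]]
(array([  41.1, -444.1, -512.2]), array([ 1.3641e+00, -1.7000e-03,  1.3000e-03]))
(array([  41.1, -444.1, -512.2]), array([-1.7775e+00, -1.4000e-03, -1.8000e-03]))
```

>>> servo_tool --rows '[[[2.7,-29.6,-34.1,0.091,0,0,155],[5.5,-59.2,-68.3,0.182,0,0,155],[8.2,-88.8,-102.4,0.273,0,0,155],[11,-118.4,-136.6,0.364,0,0,155],[13.7,-148,-170.7,0.455,0,0,155]]]'

```text
t: 0.72
eef_pos: [0.2879, 0.4382, 0.217]
ee_rot: [-0.282, 0.649, 0.281, 0.648]
wrist_force: [0.2, 0.0, -0.7]
width: 0.396
```

```bash
python3 - <<'E'
from h import *
st();print(rel([0.472,0.0265,0.19],frame(-Z,HX)))
E
```

```text
t 0.725
q [ 9.4210e-01 -1.1900e-02  1.9395e+00 -2.0000e-04  1.2147e+00  1.2280e-01]
joint_velocities [-0.5748 -0.3827  0.4247 -0.0013 -0.0476  0.1552]
effort [  3.9612 -33.4735 -36.3602   0.1482   0.1705  -0.149 ]
eef_pos [0.2879 0.4382 0.217 ]
ee_rot [-0.2818  0.6488  0.2815  0.6484]
wrist_force [ 0.203   0.0343 -0.67  ]
torque [-0.0389 -0.0209  0.0503]
width 0.3957
(array([  27.2, -415.6, -175.1]), array([ 9.063e-01, -6.000e-04,  5.000e-04]))
```

>>> servo_tool --rows '[[[2.7,-41.6,-17.5,0.09,0,0,155],[5.4,-83.1,-35,0.18,0,0,155],[8.2,-124.7,-52.5,0.27,0,0,155],[10.9,-166.2,-70,0.36,0,0,155],[13.6,-207.8,-87.5,0.453,0,0,155]]]'

```text
t: 1.35
eef_pos: [0.3804, 0.2328, 0.2036]
ee_rot: [-0.129, 0.695, 0.129, 0.695]
wrist_force: [0.3, -0.4, -0.5]
width: 0.394
```

```bash
python3 - <<'E'
from h import *
print(rel([0.472,0.0265,0.19],frame(-Z,HX)))
E
```

```text
(array([  13.6, -225.4,   11.6]), array([ 4.532e-01, -3.000e-04,  2.000e-04]))
```

>>> servo_tool --rows '[[[2.7,-50,2.3,0.1,0,0,155],[6,-100,5,0.2,0,0,155],[9,-150,7.5,0.3,0,0,155],[12,-195,10,0.4,0,0,155],[13.6,-225.4,11.6,0.453,0,0,155]]]'

```text
t: 1.98
eef_pos: [0.4726, 0.0263, 0.1899]
ee_rot: [0.031, 0.707, -0.031, 0.706]
wrist_force: [0.3, 0.9, -0.1]
width: 0.391
```

```bash
python3 - <<'E'
from h import *
im,K,M=cam('wrist');save('w1','wrist',im,K,M);st()
print(rel([0.472,0.0265,0.077],frame(-Z,HX)))
b=H-.126*HX
for n,p in dict(bar=b,barL=b+.04*HY,barR=b-.04*HY,grasp=np.array(ctrl.observe()['eef_pos'])+[0,0,-.09]).items(): print(n,proj(K,M,p).round(1))
E
```

```text
t 2.025
q [ 0.     -0.0904  2.0659 -0.0029  1.1657  0.0906]
joint_velocities [ 0.0548 -0.0206  0.0162  0.0321  0.02    0.0094]
effort [ 2.88940e+00 -3.24169e+01 -3.33845e+01  9.07000e-01  6.11100e-01
  1.10000e-03]
eef_pos [0.4738 0.024  0.1898]
ee_rot [ 0.0307  0.7062 -0.0326  0.7066]
wrist_force [ 1.6985 -1.9569  0.5948]
torque [-0.0417 -0.0779 -0.0094]
width 0.3895
(array([112.8,   2.7,  -2.1]), array([-0.0024,  0.0006,  0.0027]))
bar [318.4 245.2]
barL [318.4 192.4]
barR [318.4 292.9]
grasp [320.5 250.2]
```

View pics/w1.png

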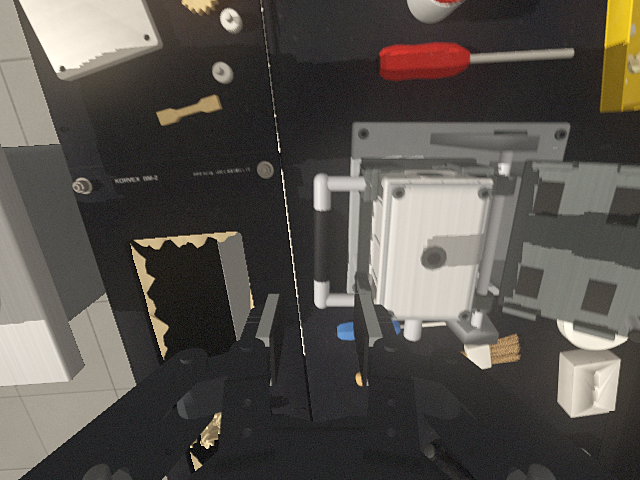

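>>> servo_tool --rows '[[[30,1,1,0,0,0,155],[60,1,1,0,0,0,155],[90,1,1,0,0,0,155],[112,1,1,0,0,0,155],[112,1,1,0,0,0,155]]]'

```text
t: 2.65
eef_pos: [0.4725, 0.0294, 0.0789]
ee_rot: [0.029, 0.707, -0.03, 0.706]
wrist_force: [-5.8, -0.6, 8.2]
width: 0.391
```

>>> servo_tool --rows '[[[0,0,0,0,0,0,255],[0,0,0,0,0,0,255],[0,0,0,0,0,0,255],[0,0,0,0,0,0,255],[0,0,0,0,0,0,255]]]'

```text
t: 3.28
eef_pos: [0.4746, 0.0293, 0.0787]
ee_rot: [0.03, 0.706, -0.03, 0.707]
wrist_force: [4.6, 1.2, -0.5]
width: 0.114
```

```bash
python3 - <<'E'
from h import *
im,K,M=cam('wrist');save('w2','wrist',im,K,M);st()
E
```

```text
t 3.325
q [9.1000e-03 3.7400e-02 2.1685e+00 3.0000e-04 9.3350e-01 9.3000e-02]
joint_velocities [-0.0022 -0.0001  0.0002 -0.0014  0.0005 -0.0002]
effort [ -0.2188 -32.7029 -27.8662  -0.2374   1.7418  -0.0391]
eef_pos [0.4746 0.0293 0.0787]
ee_rot [ 0.0299  0.7057 -0.0296  0.7073]
wrist_force [ 4.7671  1.4475 -1.1177]
torque [ 0.1373 -0.8355 -0.0242]
width 0.1165
```

View pics/w2.png

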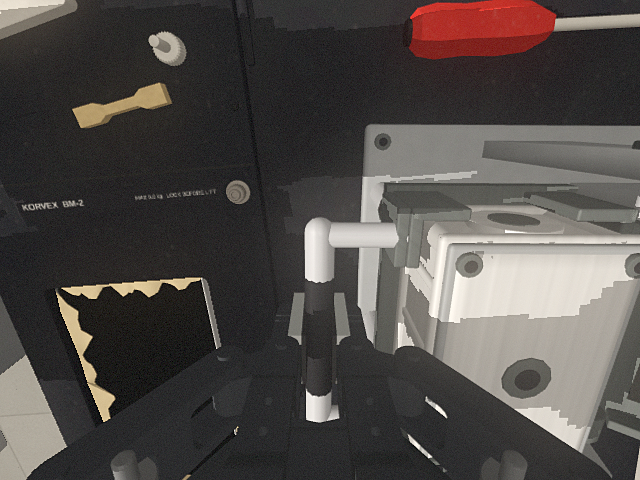

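```bash
python3 - <<'E'
import numpy as np
r=126
for t0 in np.arange(0,2.53,.3):
    print(round(t0,2),[[round(-r*(np.sin(t)-np.sin(t0)),1),0,round(r*(np.cos(t0)-np.cos(t)),1)] for t in t0+.06*np.arange(1,6)])
E
```

```text
0.0 [[np.float64(-7.6), 0, np.float64(0.2)], [np.float64(-15.1), 0, np.float64(0.9)], [np.float64(-22.6), 0, np.float64(2.0)], [np.float64(-30.0), 0, np.float64(3.6)], [np.float64(-37.2), 0, np.float64(5.6)]]
0.3 [[np.float64(-7.2), 0, np.float64(2.4)], [np.float64(-14.1), 0, np.float64(5.3)], [np.float64(-20.9), 0, np.float64(8.6)], [np.float64(-27.5), 0, np.float64(12.3)], [np.float64(-33.9), 0, np.float64(16.4)]]
0.6 [[np.float64(-6.1), 0, np.float64(4.5)], [np.float64(-11.9), 0, np.float64(9.3)], [np.float64(-17.5), 0, np.float64(14.4)], [np.float64(-22.7), 0, np.float64(19.9)], [np.float64(-27.6), 0, np.float64(25.7)]]
0.9 [[np.float64(-4.5), 0, np.float64(6.1)], [np.float64(-8.7), 0, np.float64(12.4)], [np.float64(-12.4), 0, np.float64(18.9)], [np.float64(-15.8), 0, np.float64(25.7)], [np.float64(-18.7), 0, np.float64(32.7)]]
1.2 [[np.float64(-2.5), 0, np.float64(7.1)], [np.float64(-4.6), 0, np.float64(14.4)], [np.float64(-6.3), 0, np.float64(21.8)], [np.float64(-7.5), 0, np.float64(29.2)], [np.float64(-8.2), 0, np.float64(36.7)]]
1.5 [[np.float64(-0.3), 0, np.float64(7.6)], [np.float64(-0.2), 0, np.float64(15.1)], [np.float64(0.4), 0, np.float64(22.6)], [np.float64(1.5), 0, np.float64(30.1)], [np.float64(3.0), 0, np.float64(37.5)]]
1.8 [[np.float64(1.9), 0, np.float64(7.3)], [np.float64(4.3), 0, np.float64(14.5)], [np.float64(7.1), 0, np.float64(21.5)], [np.float64(10.3), 0, np.float64(28.3)], [np.float64(13.9), 0, np.float64(35.0)]]
2.1 [[np.float64(4.0), 0, np.float64(6.4)], [np.float64(8.4), 0, np.float64(12.6)], [np.float64(13.1), 0, np.float64(18.4)], [np.float64(18.2), 0, np.float64(24.0)], [np.float64(23.7), 0, np.float64(29.3)]]
2.4 [[np.float64(5.7), 0, np.float64(4.9)], [np.float64(11.7), 0, np.float64(9.5)], [np.float64(18.0), 0, np.float64(13.7)], [np.float64(24.5), 0, np.float64(17.6)], [np.float64(31.3), 0, np.float64(21.0)]]
```

>>> servo_tool --rows '[[[-7.6,0,1,0,0,0,255],[-15.1,0,2,0,0,0,255],[-22.6,0,3,0,0,0,255],[-30,0,4.6,0,0,0,255],[-37.2,0,6.6,0,0,0,255]]]'

```text
t: 3.95
eef_pos: [0.4791, 0.0289, 0.1139]
ee_rot: [0.03, 0.707, -0.03, 0.706]
wrist_force: [6.2, 2.2, -8.3]
width: 0.117
```

```bash
python3 -c "
from h import *
st()"
```

```text
t 3.95
q [7.8000e-03 2.5000e-03 2.1288e+00 8.0000e-04 1.0126e+00 9.1700e-02]
joint_velocities [-0.0021 -0.0411 -0.0811  0.0005  0.1228 -0.0041]
effort [ -0.3999 -35.9195 -32.7242  -0.4153   1.5843  -0.0625]
eef_pos [0.4791 0.0289 0.1139]
ee_rot [ 0.03    0.7073 -0.0296  0.7057]
wrist_force [ 6.1948  2.2215 -8.3223]
torque [ 0.2713 -0.7452 -0.1069]
width 0.1168
```

>>> servo_tool --rows '[[[-7.2,0,2.4,0,0,0,255],[-14.1,0,5.3,0,0,0,255],[-20.9,0,8.6,0,0,0,255],[-27.5,0,12.3,0,0,0,255],[-33.9,0,16.4,0,0,0,255]]]'

```text
t: 4.58
eef_pos: [0.4937, 0.0276, 0.1484]
ee_rot: [0.03, 0.709, -0.03, 0.704]
wrist_force: [-3.7, 2.9, -7.7]
width: 0.115
```

>>> servo_tool --rows '[[[-6.1,0,4.5,0,0,0,255],[-11.9,0,9.3,0,0,0,255],[-17.5,0,14.4,0,0,0,255],[-22.7,0,19.9,0,0,0,255],[-27.6,0,25.7,0,0,0,255]]]'

```text
t: 5.2
eef_pos: [0.5168, 0.0255, 0.1772]
ee_rot: [0.03, 0.711, -0.03, 0.702]
wrist_force: [-16.1, 3.4, 5.4]
width: 0.113
```

```bash
python3 -c "
from h import *
st()"
```

```text
t 5.2
q [7.0000e-04 1.5300e-02 1.9884e+00 8.0000e-04 1.1504e+00 8.4200e-02]
joint_velocities [-0.0066  0.052  -0.1274 -0.0006  0.0861 -0.0074]
effort [ -1.9255 -34.7676 -41.6355  -1.0339  -6.0708  -0.0704]
eef_pos [0.5168 0.0255 0.1772]
ee_rot [ 0.0297  0.7109 -0.0296  0.702 ]
wrist_force [-16.1444   3.4156   5.3621]
torque [ 0.5662  3.2416 -0.0699]
width 0.113
```

>>> servo_tool --rows '[[[-5,0,5.5,0,0,0,255],[-9.9,0,11.3,0,0,0,255],[-14.2,0,17.4,0,0,0,255],[-18.1,0,23.8,0,0,0,255],[-21.2,0,30.5,0,0,0,255]]]'

```text
t: 5.82
eef_pos: [0.5504, 0.0225, 0.2005]
ee_rot: [0.03, 0.708, -0.03, 0.705]
wrist_force: [-10.7, 1.9, 5.8]
width: 0.113
```

```bash
python3 -c "
from h import *
st()"
```

```text
t 5.825
q [-4.3000e-03  5.4900e-02  1.9025e+00 -2.0000e-04  1.1889e+00  7.9600e-02]
joint_velocities [-0.0081  0.0842 -0.1361 -0.0015  0.0489 -0.0069]
effort [ -1.0054 -36.3361 -37.7639  -0.5584  -3.9268  -0.0653]
eef_pos [0.5504 0.0225 0.2005]
ee_rot [ 0.0295  0.7082 -0.0297  0.7048]
wrist_force [-10.6892   1.8787   5.794 ]
torque [ 0.3423  2.2646 -0.0737]
width 0.113
```

>>> servo_tool --rows '[[[-2.5,0,7.1,0,0,0,255],[-4.6,0,14.4,0,0,0,255],[-6.3,0,21.8,0,0,0,255],[-7.5,0,29.2,0,0,0,255],[-8.2,0,36.7,0,0,0,255]]]'

```text
t: 6.45
eef_pos: [0.5899, 0.019, 0.2112]
ee_rot: [0.029, 0.706, -0.03, 0.707]
wrist_force: [-3.5, 0.5, 9.3]
width: 0.113
```

>>> servo_tool --rows '[[[-0.3,0,7.6,0,0,0,255],[-0.2,0,15.1,0,0,0,255],[0.4,0,22.6,0,0,0,255],[1.5,0,30.1,0,0,0,255],[3,0,37.5,0,0,0,255]]]'

```text
t: 7.08
eef_pos: [0.6283, 0.0155, 0.2082]
ee_rot: [0.029, 0.705, -0.03, 0.708]
wrist_force: [-3.4, -1.2, 9.4]
width: 0.111
```

```bash
python3 -c "
from h import *
st()"
```

```text
t 7.075
q [-1.4200e-02  1.8900e-01  1.7380e+00 -1.3000e-03  1.2098e+00  7.0200e-02]
joint_velocities [-0.0063  0.1179 -0.1158  0.0022  0.0095 -0.0073]
effort [  0.0803 -42.4927 -33.7958  -0.043   -2.0085  -0.072 ]
eef_pos [0.6283 0.0155 0.2082]
ee_rot [ 0.0293  0.7048 -0.0301  0.7082]
wrist_force [-3.4146 -1.2026  9.3898]
torque [ 0.0018  1.3111 -0.0146]
width 0.1111
```

>>> servo_tool --rows '[[[1.5,0,7.3,0,0,0,255],[3.5,0,14.5,0,0,0,255],[6.1,0,21.5,0,0,0,255],[9.3,0,28.3,0,0,0,255],[12.9,0,35,0,0,0,255]]]'

```text
t: 7.7
eef_pos: [0.6636, 0.0124, 0.1935]
ee_rot: [0.029, 0.705, -0.03, 0.708]
wrist_force: [0.2, -2.2, 5.2]
width: 0.11
```

```bash
python3 -c "
from h import *
st()"
```

```text
t 7.7
q [-1.8100e-02  2.6400e-01  1.6746e+00 -1.6000e-03  1.1978e+00  6.6400e-02]
joint_velocities [-5.800e-03  1.236e-01 -8.880e-02  1.000e-04 -4.950e-02 -4.500e-03]
effort [  1.2324 -49.0122 -33.3863   0.4774   0.1419  -0.0572]
eef_pos [0.6636 0.0124 0.1935]
ee_rot [ 0.0292  0.7047 -0.0301  0.7083]
wrist_force [ 0.2418 -2.1665  5.2153]
torque [-0.2862  0.2048 -0.0606]
width 0.1097
```

>>> servo_tool --rows '[[[3.3,0,5.4,0,0,0,255],[6.9,0,10.5,0,0,0,255],[10.7,0,15.5,0,0,0,255],[14.8,0,20.3,0,0,0,255],[19.1,0,24.9,0,0,0,255]]]'

```text
t: 8.32
eef_pos: [0.6881, 0.0102, 0.1731]
ee_rot: [0.029, 0.705, -0.03, 0.708]
wrist_force: [2.6, -2.9, 3.5]
width: 0.117
```

>>> servo_tool --rows '[[[2.8,0,2.7,0,0,0,255],[5.5,0,5.3,0,0,0,255],[8.3,0,7.7,0,0,0,255],[11.3,0,10.1,0,0,0,255],[14.2,0,12.4,0,0,0,255]]]'

```text
t: 8.95
eef_pos: [0.7002, 0.0092, 0.1585]
ee_rot: [0.029, 0.705, -0.03, 0.708]
wrist_force: [3.4, -3.9, 3.8]
width: 0.114
```

```bash
python3 -c "
from h import *
st()"
```

```text
t 8.95
q [-2.1700e-02  3.5730e-01  1.6203e+00 -1.5000e-03  1.1601e+00  6.2900e-02]
joint_velocities [-0.005   0.0578 -0.0203  0.0007 -0.048  -0.0017]
effort [  3.0376 -53.2069 -31.7879   1.1744   1.2544  -0.0982]
eef_pos [0.7002 0.0092 0.1585]
ee_rot [ 0.0293  0.7051 -0.0302  0.7079]
wrist_force [ 3.4456 -3.9159  3.8092]
torque [-0.6128 -0.4461 -0.0452]
width 0.1139
```

>>> servo_tool --rows '[[[1.5,0,1,0,0,0,255],[3,0,2,0,0,0,255],[4.5,0,3,0,0,0,255],[6,0,4,0,0,0,255],[8,0,5,0,0,0,255]]]'

```text
t: 9.57
eef_pos: [0.7031, 0.0089, 0.1544]
ee_rot: [0.029, 0.707, -0.03, 0.706]
wrist_force: [-14.5, -3.3, 31.7]
width: 0.115
```

```bash
python3 - <<'E'
from h import *
st()
im,K,M=cam('scene');save('s3','s',im,K,M)
im2,K,M=cam('wrist');save('w3','w',im2,K,M)
c=np.zeros((480,800,3),np.uint8);c[:,:400]=cv2.resize(im2[:, :],(400,300),interpolation=3).copy() if 0 else 0
b=cv2.resize(im[170:310,270:430],None,fx=2.5,fy=2.5,interpolation=2);c[:b.shape[0],:400]=b
c[:300,400:]=cv2.resize(im2,(400,300),interpolation=3);cv2.imwrite('pics/c3.png',c[:350])
E
```

```text
t 9.575
q [-2.2100e-02  3.6820e-01  1.6133e+00 -1.4000e-03  1.1605e+00  6.2500e-02]
joint_velocities [-0.0008  0.0095 -0.0121 -0.0001  0.0154 -0.0007]
effort [  2.5218 -35.4524 -27.7253   1.149   -5.1601  -0.0982]
eef_pos [0.7031 0.0089 0.1544]
ee_rot [ 0.0292  0.7066 -0.0302  0.7063]
wrist_force [-14.542   -3.2607  31.734 ]
torque [-0.5291  2.618  -0.1345]
width 0.1148
```

View pics/c3.png

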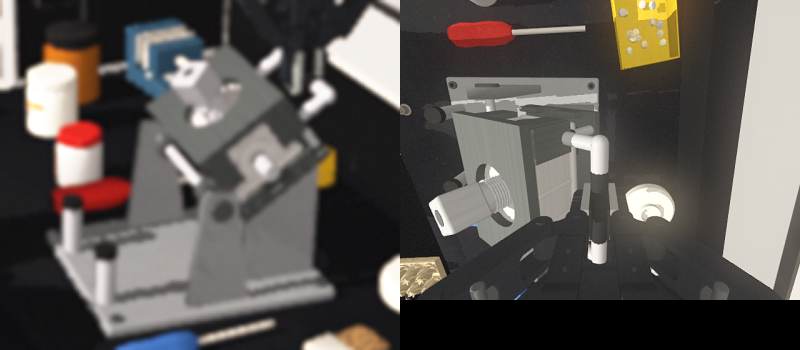

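>>> servo_tool --rows '[[[-2,0,-1,0,0,0,255],[-4,0,-1.5,0,0,0,255],[-4,0,-1.5,0,0,0,185],[-4,0,-1.5,0,0,0,185],[-4,0,-1.5,0,0,0,185]]]'

```text
t: 10.3
eef_pos: [0.7011, 0.0104, 0.1519]
ee_rot: [0.03, 0.707, -0.029, 0.706]
wrist_force: [-0.1, -0.0, 0.2]
width: 0.271
```

>>> servo_tool --rows '[[[-5,0,0,0,0,0,185],[-20,0,0,0,0,0,185],[-50,0,0,0,0,0,185],[-90,0,0,0,0,0,120],[-130,0,-10,0,0,0,100]]]'

```text
t: 10.92
eef_pos: [0.6924, 0.0107, 0.2858]
ee_rot: [0.03, 0.706, -0.03, 0.707]
wrist_force: [-0.4, 0.5, 0.7]
width: 0.609
```

```bash
python3 - <<'E'
from h import *
st()
im,K,M=cam('top');save('t4','s',im,K,M)
im2,K,M=cam('wrist');save('w4','w',im2,K,M)
cv2.imwrite('pics/t4c.png',cv2.resize(im[140:290,220:380],None,fx=4,fy=4,interpolation=2)[:600])
E
```

```text
t 10.925
q [-2.0500e-02  2.6980e-01  1.4973e+00  1.0000e-04  1.3729e+00  6.3600e-02]
joint_velocities [ 8.800e-03 -3.091e-01 -2.032e-01  4.000e-04  5.061e-01  6.900e-03]
effort [-6.70000e-02 -5.07532e+01 -3.67117e+01 -7.30000e-03 -4.94500e-01
 -9.90000e-03]
eef_pos [0.6924 0.0107 0.2858]
ee_rot [ 0.0298  0.7059 -0.0297  0.707 ]
wrist_force [-0.4103  0.5432  0.6952]
torque [0.0027 0.0018 0.0145]
width 0.6085
```

View pics/w4.png

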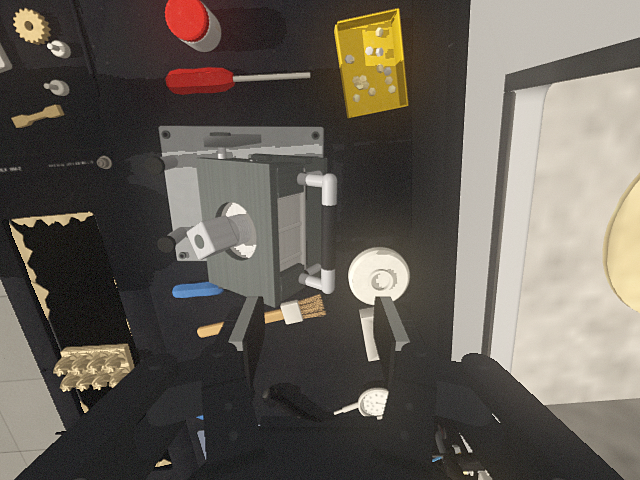

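```bash
cat >> h.py <<'E'
H=np.array([0.600,0.0175,0.096]); a=np.radians(35)
S=np.cos(a)*HX+np.sin(a)*Z; N=-np.sin(a)*HX+np.cos(a)*Z
E
python3 - <<'E'
from h import *
K,M=load('w4')
print('bar',proj(K,M,H+.126*S).round(1),proj(K,M,H+.126*S+.046*HY).round(1),proj(K,M,H+.126*S-.046*HY).round(1))
for h in (.02,.03,.04,.05,.06,.07,.08): print(h,proj(K,M,H+.053*S+h*N).round(1),proj(K,M,H+.053*S+h*N+.013*HY).round(1))
E
```

```text
bar [327.7 234.9] [328.5 180. ] [327.1 284.3]
0.02 [248.6 226.3] [247.7 212.5]
0.03 [240.5 228.9] [239.4 214.7]
0.04 [231.8 231.7] [230.6 217.1]
0.05 [222.7 234.6] [221.3 219.6]
0.06 [213.1 237.6] [211.5 222.3]
0.07 [202.9 240.9] [201.1 225.1]
0.08 [192.  244.3] [190.  228.2]
```

View pics/t4c.png

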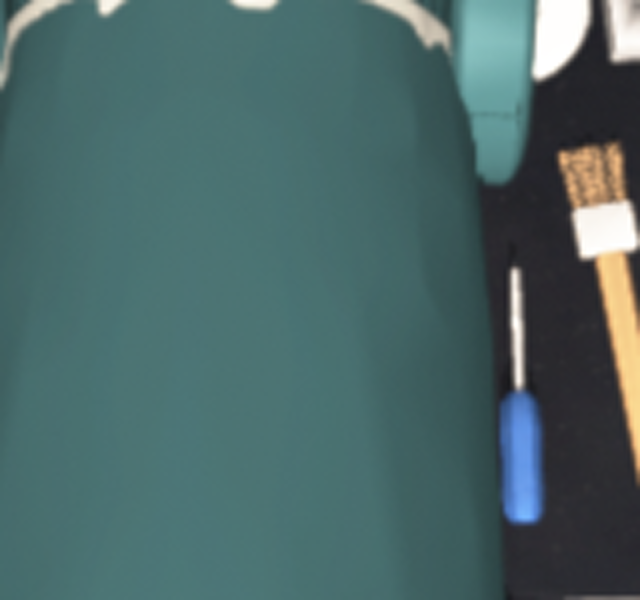

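```bash
python3 - <<'E'
from h import *
P=H+.053*S+.060*N
R1=frame(-N,S)@R.from_rotvec([-1.5,0,0]).as_matrix()
print(P.round(4),(P+.1*N).round(4)); print(rel(P+.1*N,R1)); print(rel(P+.1*N,frame(-N,S)))
E
```

```text
[0.609  0.0167 0.1755] [0.5518 0.0217 0.2575]
(array([  33. ,   -1.2, -143.8]), array([-1.4487, -0.479 , -0.449 ]))
(array([  33. ,   -1.2, -143.8]), array([ 0.0027, -0.5984, -0.0018]))
```

>>> servo_tool --rows '[[[0,0,-14,-0.145,-0.048,-0.045,100],[0,0,-29,-0.29,-0.096,-0.09,100],[0,0,-43,-0.435,-0.144,-0.135,100],[5,0,-58,-0.58,-0.192,-0.18,100],[10,0,-72,-0.724,-0.24,-0.225,100]]]'

```text
t: 11.65
eef_pos: [0.6199, 0.0171, 0.2738]
ee_rot: [-0.305, 0.581, 0.142, 0.741]
wrist_force: [-0.0, -0.6, 0.4]
width: 0.605
```

```bash
python3 - <<'E'
from h import *
P=H+.053*S+.060*N
R1=frame(-N,S)@R.from_rotvec([-1.5,0,0]).as_matrix()
print(ctrl.observe()['q']);print(rel(P+.1*N,R1))
E
```

```text
[ 0.08066171 -0.03611347  1.89105414 -0.19689416  1.01582994 -0.48966361]
(array([ -4.5,  46.7, -52.2]), array([-0.7182, -0.2435, -0.2327]))
```

>>> servo_tool --rows '[[[-1,9.4,-10.4,-0.144,-0.049,-0.047,100],[-2,18.7,-20.9,-0.287,-0.097,-0.093,100],[-3,28,-31.3,-0.43,-0.146,-0.14,100],[-4,37.4,-41.8,-0.575,-0.195,-0.186,100],[-4.5,46.7,-52.2,-0.718,-0.244,-0.233,100]]]'

```text
t: 12.28
eef_pos: [0.5516, 0.0221, 0.2575]
ee_rot: [-0.59, 0.364, 0.286, 0.662]
wrist_force: [0.5, -0.6, 0.6]
width: 0.608
```

>>> servo_tool --rows '[[[0,0,0,0,0,0,100],[0,0,0,0,0,0,100],[0,0,0,0,0,0,100],[0,0,0,0,0,0,100],[0,0,0,0,0,0,100]]]'

```text
t: 12.9
eef_pos: [0.5525, 0.0219, 0.2571]
ee_rot: [-0.587, 0.366, 0.286, 0.663]
wrist_force: [-0.1, 0.1, 0.5]
width: 0.611
```

```bash
python3 - <<'E'
from h import *
P=H+.053*S+.060*N
st()
im2,K,M=cam('wrist');save('w5','w',im2,K,M)
R1=frame(-N,S)@R.from_rotvec([-1.5,0,0]).as_matrix()
print(rel(P+.1*N,R1))
for h in(-.013,0,.013):print(proj(K,M,P+h*N).round(1))
u,v=proj(K,M,P+.013*N).astype(int);print(u,v)
cv2.imwrite('pics/w5c.png',cv2.resize(im2[max(v-75,0):v+75,max(u-100,0):u+100],None,fx=4,fy=4,interpolation=2))
E
```

```text
t 12.9
q [ 0.0417 -0.3542  2.2641 -0.1272  0.6311 -1.2861]
joint_velocities [-0.0018 -0.0057  0.0072  0.002  -0.002  -0.0035]
effort [ 3.90000e-03 -1.97388e+01 -3.94063e+01 -3.79900e-01 -2.99120e+00
  6.30000e-03]
eef_pos [0.5525 0.0219 0.2571]
ee_rot [-0.5875  0.3658  0.2855  0.663 ]
wrist_force [-0.1487  0.1009  0.4817]
torque [ 0.0134  0.2285 -0.0349]
width 0.6111
(array([-0.7,  0.2, -0.2]), array([-0.0051, -0.0017, -0.0023]))
[317.  236.8]
[316.9 242. ]
[316.8 247.8]
316 247
```

View pics/w5c.png

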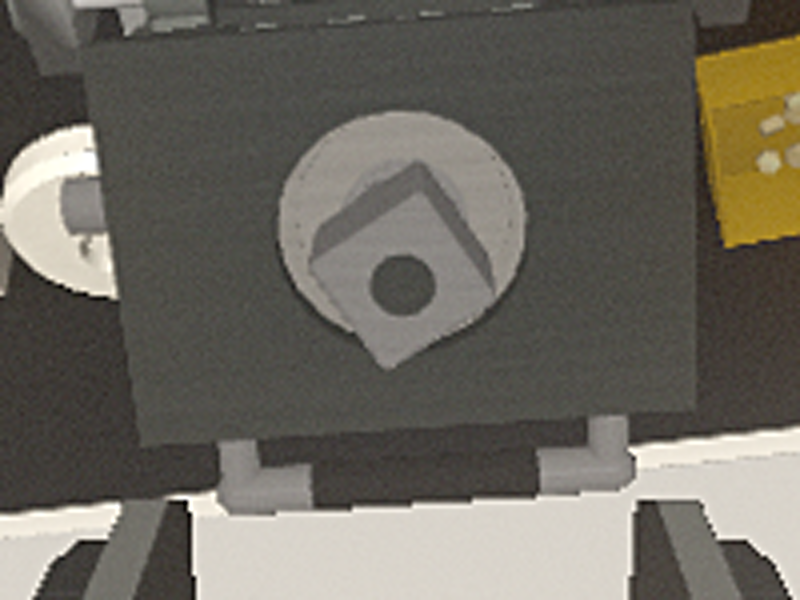

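```bash
python3 - <<'E'
from h import *
L=[load('w4')+((199,241),),load('w5')+((316.9,242.4),)]
A=np.zeros((3,3));b=np.zeros(3)
for K,M,(u,v) in L:
    o,d=ray(K,M,u,v);d/=np.linalg.norm(d);Q=np.eye(3)-np.outer(d,d);A+=Q;b+=Q@o
E=np.linalg.solve(A,b);e=E-H
print('end',E.round(4),'S,N,Y',(e@S).round(4),(e@N).round(4),(e@HY).round(4))
K,M=load('w5')
for h in(.065,.073):
    c=[]
    for u,v in((418,192),(494,290),(390,368),(313,262)):
        o,d=ray(K,M,216+u/4,172+v/4);p=o+d*(((H+h*N-o)@N)/(d@N))-H;c.append([p@S,p@HY])
    c=np.array(c);ed=np.roll(c,-1,0)-c
    print(h,c.mean(0).round(4),np.linalg.norm(ed,axis=1).round(4),np.degrees(np.arctan2(ed[:,1],ed[:,0])).round(1))
s=ctrl.observe();Rm=R.from_quat(s['ee_rot']).as_matrix();print('toolz in S,Y deg',np.degrees(np.arctan2(Rm[:,2]@HY,Rm[:,2]@S)), 'tooly',np.degrees(np.arctan2(Rm[:,1]@HY,Rm[:,1]@S)))
E
```

```text
end [0.5998 0.0175 0.1828] S,N,Y 0.0496 0.0712 -0.0
0.065 [0.0511 0.0002] [0.0238 0.0252 0.0257 0.0238] [  32.7  -55.3 -150.6  120.3]
0.073 [0.0484 0.0005] [0.023  0.0244 0.0248 0.023 ] [  32.7  -55.3 -150.6  120.3]
toolz in S,Y deg 85.64920796704901 tooly 175.64898359633688
```

```bash
python3 - <<'E'
from h import *
R1=frame(-N,np.cos(np.radians(121.8))*S+np.sin(np.radians(121.8))*HY)
print(rel(H+.0505*S+.040*N,R1))
E
```

```text
(array([119.3,   2.4,  -0.2]), array([-0.631 , -0.001 , -0.0027]))
```

>>> servo_tool --rows '[[[5,2.4,0,-0.16,0,-0.002,100],[12,2.4,0,-0.32,0,-0.002,100],[24,2.4,0,-0.48,0,-0.002,100],[40,2.4,0,-0.631,0,-0.002,100],[55,2.4,0,-0.631,0,-0.002,100]]]'

```text
t: 13.58
eef_pos: [0.5819, 0.0193, 0.2101]
ee_rot: [0.764, -0.259, -0.384, -0.449]
wrist_force: [0.3, 0.5, -0.2]
width: 0.609
```

>>> servo_tool --rows '[[[15,0,0,0,0,0,100],[30,0,0,0,0,0,100],[45,0,0,0,0,0,100],[58,0,0,0,0,0,100],[64,0,0,0,0,0,100]]]'

```text
t: 14.2
eef_pos: [0.6181, 0.0159, 0.1569]
ee_rot: [0.764, -0.259, -0.385, -0.448]
wrist_force: [-0.3, 0.6, -0.5]
width: 0.61
```

```bash
python3 - <<'E'
from h import *
st()
R1=frame(-N,np.cos(np.radians(121.8))*S+np.sin(np.radians(121.8))*HY)
print(rel(H+.0505*S+.040*N,R1))
im2,K,M=cam('wrist');save('w6','w',im2,K,M)
E
```

```text
t 14.2
q [ 0.0209 -0.0916  2.2598 -0.1739  0.3719 -1.8749]
joint_velocities [-0.0042  0.0997 -0.0214 -0.0293 -0.0895  0.0258]
effort [ 1.44000e-02 -2.99261e+01 -3.48326e+01 -2.57900e-01 -2.92880e+00
 -1.50000e-02]
eef_pos [0.6181 0.0159 0.1569]
ee_rot [ 0.7643 -0.2589 -0.3846 -0.4481]
wrist_force [-0.3304  0.5561 -0.5321]
torque [-0.0041  0.2785  0.0414]
width 0.61
(array([-0.6, -0.6, -0.4]), array([-0.0001, -0.0003, -0.0019]))
```

View pics/w6.png

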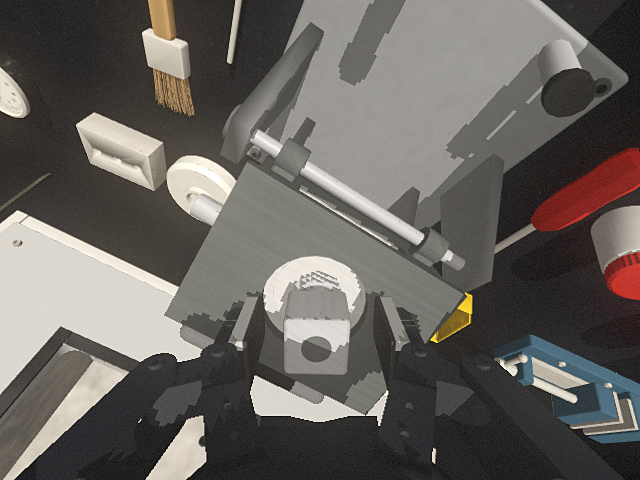

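```bash
python3 - <<'E'
from h import *
K,M=load('w6');s=ctrl.observe();Rm=R.from_quat(s['ee_rot']).as_matrix();p=np.array(s['eef_pos'])
for x in(-.03,-.033,-.026):print(x,proj(K,M,p+Rm@[x,0,0]).round(1),proj(K,M,p+Rm@[x,.005,0]).round(1))
c=[(287,321),(350,321),(349,372),(287,374)]
E
```

```text
-0.03 [316.2 345.7] [316.2 335. ]
-0.033 [316.2 350.5] [316.2 339.6]
-0.026 [316.3 339.7] [316.3 329.2]
```

>>> servo_tool --rows '[[[0,0,0.5,0,0,0,255],[0,0,0.5,0,0,0,255],[0,0,0.5,0,0,0,255],[0,0,0.5,0,0,0,255],[0,0,0.5,0,0,0,255]]]'

```text
t: 14.88
eef_pos: [0.6183, 0.0162, 0.1589]
ee_rot: [0.765, -0.258, -0.384, -0.448]
wrist_force: [-3.0, -4.6, 5.0]
width: 0.294
```

```bash
cat >> h.py <<'E'
def tq():
    s=ctrl.observe();Rm=R.from_quat(s['ee_rot']).as_matrix()
    z=Rm[:,2];ang=np.degrees(np.arctan2(z@HY,z@S))
    print('t',s['t'],'ang',ang.round(1),'q6',round(s['q'][5],3),'eff6',round(s['effort'][5],3),'w',round(s['width'],3),'F tool',(Rm.T@s['wrist_force']).round(1),'T tool',(Rm.T@s['torque']).round(3), 'pos',np.round([(s['eef_pos']-H)@S,(s['eef_pos']-H)@N,(s['eef_pos']-H)@HY],4))
E
python3 -c "
from h import *
tq()"
```

```text
t 14.875 ang 121.8 q6 -1.873 eff6 -0.019 w 0.294 F tool [-5.6  1.9 -4.5] T tool [0.018 0.633 0.62 ] pos [0.0511 0.041  0.0003]
```

>>> servo_tool --rows '[[[0,0,0,0.09,0,0,255],[0,0,0,0.18,0,0,255],[0,0,0,0.27,0,0,255],[0,0,0,0.36,0,0,255],[0,0,0,0.45,0,0,255]]]'

```text
t: 15.5
eef_pos: [0.6185, 0.0155, 0.1592]
ee_rot: [0.645, -0.338, -0.315, -0.608]
wrist_force: [-1.8, -8.7, 5.6]
width: 0.294
```

```bash
python3 -c "
from h import *
tq()"
```

```text
t 15.5 ang 95.9 q6 -1.42 eff6 -0.676 w 0.294 F tool [-5.2 -1.4 -9. ] T tool [-0.067  1.577  0.131] pos [ 0.0515  0.041  -0.0004]
```

>>> servo_tool --rows '[[[0,0,0,0.09,0,0,255],[0,0,0,0.18,0,0,255],[0,0,0,0.27,0,0,255],[0,0,0,0.36,0,0,255],[0,0,0,0.45,0,0,255]]]'

```text
t: 16.12
eef_pos: [0.6185, 0.0153, 0.1592]
ee_rot: [-0.493, 0.4, 0.232, 0.737]
wrist_force: [-2.6, -9.2, 5.8]
width: 0.287
```

```bash
python3 -c "
from h import *
tq()"
```

```text
t 16.125 ang 70.1 q6 -0.97 eff6 -0.677 w 0.287 F tool [-5.8 -5.  -8.2] T tool [-0.13   1.582 -0.518] pos [ 0.0516  0.0411 -0.0006]
```

>>> servo_tool --rows '[[[0,0,0,0.09,0,0,255],[0,0,0,0.18,0,0,255],[0,0,0,0.27,0,0,255],[0,0,0,0.36,0,0,255],[0,0,0,0.45,0,0,255]]]'

```text
t: 16.75
eef_pos: [0.6182, 0.0148, 0.159]
ee_rot: [-0.317, 0.442, 0.137, 0.828]
wrist_force: [-4.7, -12.2, 7.0]
width: 0.292
```

```bash
python3 -c "
from h import *
tq()"
```

```text
t 16.75 ang 44.3 q6 -0.52 eff6 -0.676 w 0.292 F tool [-7.8 -9.7 -8. ] T tool [-0.027  1.573 -1.601] pos [ 0.0512  0.0411 -0.0011]
```

>>> servo_tool --rows '[[[0,-0.5,-0.5,0.09,0,0,255],[0,-1,-1,0.18,0,0,255],[0,-1.1,-1,0.27,0,0,255],[0,-1.1,-1,0.36,0,0,255],[0,-1.1,-1,0.45,0,0,255]]]'

```text
t: 17.38
eef_pos: [0.6176, 0.0141, 0.1586]
ee_rot: [-0.123, 0.462, 0.035, 0.878]
wrist_force: [-6.4, -8.1, 6.0]
width: 0.298
```

```bash
python3 -c "
from h import *
tq()"
```

```text
t 17.375 ang 18.5 q6 -0.078 eff6 -0.686 w 0.298 F tool [-8.2 -7.8 -3.9] T tool [-0.046  0.695 -1.364] pos [ 0.0505  0.041  -0.0019]
```

>>> servo_tool --rows '[[[0,-0.5,0,0.09,0,0,255],[0,-0.8,0,0.18,0,0,255],[0,-0.8,0,0.27,0,0,255],[0,-0.8,0,0.36,0,0,255],[0,-0.8,0,0.45,0,0,255]]]'

```text
t: 18.0
eef_pos: [0.617, 0.0137, 0.1581]
ee_rot: [0.076, 0.459, -0.069, 0.883]
wrist_force: [-8.6, -5.2, 7.7]
width: 0.299
```

```bash
python3 -c "
from h import *
tq()"
```

```text
t 18.0 ang -7.3 q6 0.368 eff6 -0.69 w 0.299 F tool [-11.   -6.2  -1.5] T tool [-0.028  0.437 -1.186] pos [ 0.0498  0.0409 -0.0023]
```

>>> servo_tool --rows '[[[0,-0.3,0,0.09,0,0,255],[-0.5,-0.5,0,0.18,0,0,255],[-1,-0.5,0,0.27,0,0,255],[-1,-0.5,0,0.36,0,0,255],[-1,-0.5,0,0.45,0,0,255]]]'

```text
t: 18.62
eef_pos: [0.6162, 0.0138, 0.1577]
ee_rot: [0.271, 0.432, -0.169, 0.843]
wrist_force: [-1.7, -3.4, -0.4]
width: 0.293
```

```bash
python3 -c "
from h import *
tq()"
```

```text
t 18.625 ang -33.0 q6 0.815 eff6 -0.695 w 0.293 F tool [-0.5 -3.8  0.8] T tool [-0.056  0.068 -0.566] pos [ 0.0489  0.0411 -0.0023]
```

>>> servo_tool --rows '[[[0,0,0,0.08,0,0,255],[0,0,0,0.16,0,0,255],[0,0,0,0.24,0,0,255],[0,0,0,0.32,0,0,255],[0,0,0,0.4,0,0,255]]]'

```text
t: 19.25
eef_pos: [0.6157, 0.0142, 0.1574]
ee_rot: [0.432, 0.391, -0.251, 0.773]
wrist_force: [-3.8, -0.1, 1.5]
width: 0.297
```

```bash
python3 -c "
from h import *
tq()"
```

```text
t 19.25 ang -55.9 q6 1.213 eff6 -0.27 w 0.297 F tool [-3.4 -2.1 -0.9] T tool [-0.384  0.336 -0.692] pos [ 0.0482  0.0411 -0.0019]
```

>>> servo_tool --rows '[[[0,0,0,0.05,0,0,255],[0,0,0,0.1,0,0,255],[0,0,0,0.15,0,0,255],[0,0,0,0.2,0,0,255],[0,0,0,0.25,0,0,255]]]'

```text
t: 19.88
eef_pos: [0.6155, 0.0145, 0.1574]
ee_rot: [0.525, 0.357, -0.298, 0.713]
wrist_force: [-6.9, 1.8, 4.0]
width: 0.296
```

```bash
python3 -c "
from h import *
tq()"
```

```text
t 19.875 ang -70.1 q6 1.462 eff6 0.054 w 0.296 F tool [-7.3 -2.9 -2.3] T tool [-0.474  0.308 -0.808] pos [ 0.0481  0.0413 -0.0017]
```

>>> servo_tool --rows '[[[0,0,0,0.05,0,0,255],[0,0,0,0.1,0,0,255],[0,0,0,0.15,0,0,255],[0,0,0,0.2,0,0,255],[0,0,0,0.25,0,0,255]]]'

```text
t: 20.5
eef_pos: [0.6159, 0.0144, 0.158]
ee_rot: [0.61, 0.316, -0.34, 0.643]
wrist_force: [-7.8, 1.1, 4.9]
width: 0.298
```

```bash
python3 -c "
from h import *
tq()"
```

```text
t 20.5 ang -84.4 q6 1.712 eff6 0.13 w 0.298 F tool [-8.5 -3.6 -0.8] T tool [-0.542 -0.052 -0.714] pos [ 0.0487  0.0416 -0.0017]
```

>>> servo_tool --rows '[[[0,0,0,0,0,0,100],[0,0,0,0,0,0,100],[0,0,0,0,0,0,100],[0,0,0,0,0,0,100],[0,0,0,0,0,0,100]]]'

```text
t: 21.12
eef_pos: [0.6173, 0.0137, 0.1589]
ee_rot: [0.61, 0.315, -0.339, 0.643]
wrist_force: [0.0, 0.3, 0.1]
width: 0.609
```

>>> servo_tool --rows '[[[-15,0,0,0,0,0,100],[-35,0,0,0,0,0,100],[-60,0,0,0,0,0,100],[-85,0,0,0,0,0,100],[-105,0,0,0,0,0,100]]]'

```text
t: 21.75
eef_pos: [0.5567, 0.0192, 0.2471]
ee_rot: [0.611, 0.315, -0.338, 0.643]
wrist_force: [0.1, -0.2, -0.3]
width: 0.609
```

```bash
python3 - <<'E'
from h import *
tq()
im,K,M=cam('wrist');save('w7','w',im,K,M)
im2,_,_=cam('scene')
c=np.zeros((525,800,3),np.uint8);c[:300,:400]=cv2.resize(im,(400,300),interpolation=3)
b=cv2.resize(im2[170:310,270:430],None,fx=2.5,fy=2.5,interpolation=2);c[:350,400:]=b
cv2.imwrite('pics/c7.png',c[:350])
E
```

```text
t 21.75 ang -84.5 q6 1.675 eff6 0.026 w 0.609 F tool [ 0.3 -0.1  0.1] T tool [-0.03   0.063 -0.279] pos [ 0.0512  0.1486 -0.002 ]
```

View pics/c7.png

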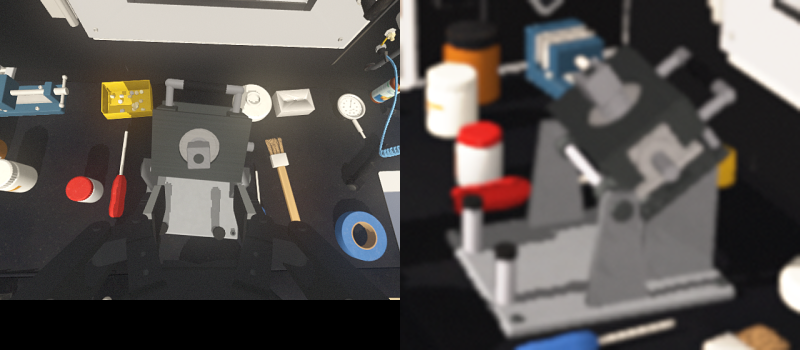

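```bash
python3 -c "
from h import *
print(ctrl.job_done())"
```

```text
the job is handed in; nothing more can be done
None
```

The gearbox is turned over in the closed cradle, the drain plug is snug, and the job is handed in at 21.8 s of the 64 s allowed.

**Swing:** I gripped the bar handle from above and carried the half over slowly, holding it until it rested on the sloping half. Pressing it down at the end read about 32 N vertical on the wrist. I then let go, and the last picture shows it still closed with the plug pointing up.

**Plug:** The head turned about 2.8 rad freely clockwise before the taper bit, then about 0.6 rad more. The torque while turning rose from 0.38 to 0.47 to 0.54 N m. With the free sensor reading 0.03 N m after release, that is about 0.51 N m. The angle turned since the bite suggests about 0.58 N m; both are inside the 0.45–0.8 N m range.

**Final check:** The gripper is open and about 0.1 m clear of the plug, with about zero force on the wrist. The tools and jars visible in the last picture lie where they were.

**Disagreements and limits:**
- On the way over, the handle's path differed by about 4 mm from my plan, which put up to 17 N of side force on the wrist. I corrected this as it went.
- The plug's axis was 1–3 mm off my estimate, causing up to 13 N of side force.
- Full closure was judged only from the contact force, the handle's position and the picture.

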